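Seat the carrier plate on its locating pins and latch it

ROBOT

A 6-joint arm with a two-finger parallel gripper is mounted at the origin on a cart in front of the work surface, level with it; the furniture and walls round the work are solid. World frame = base frame: x ahead of the robot, y to its left, z up, the work surface at z = 0. Lengths are in mm, angles in degrees, forces in N, time in s.
With the tool pointing down it reaches from about 150 to 775 mm from the base axis. Payload 6.1 kg.
Tool frame: the origin (TCP) lies at the very end of the fingers, on their centre line; the grasp point (between the pads) lies 19 mm behind it (env.grasp_offset is the distance from the TCP to the grasp point, in mm); z points along the fingers, y is the line along which they close (so a half turn about z gives the same grasp; the last joint's range is limited). The gripper opens to 85 mm and grips with 20 to 120 N. Pads are 22 mm wide; open, the fingers measure 114 mm over their backs; the gripper's body (76 mm by 85 mm) begins 54 mm behind the grasp point. The pads swing forward as they close: fully open they stand 13 mm farther back than shut.
Start: joints at [-71.906, 7.208, -2.269, 80.523, 0, 90], TCP at [163.046, -499.023, 201.495] pointing down, gripper open.
Joint ranges: [-155.77, 155.77], [-54.66, 111.73], [-72.52, 77.12], [-102.08, 115.82], [-83.92, 84.16], [-180, 180]. Speed limits (degrees/s): [136.94, 136.94, 172.46, 180, 180, 180].

INTERFACE

Orientations are given as [roll, pitch, yaw] about the fixed x, y, z axes, in that order (R = Rz(yaw) Ry(pitch) Rx(roll)).
In Python, from cell import env, viewer gives the robot as it stands. The module is installed in compiled form; this text tells all that it offers.
- The arm moves only by the tool apply_moves, never from a script. Its arguments are lists of equal length, an entry for each row: "travel": the shift along the tool's x, y, z in mm, a list of three; "spin": the turn about the tool's z in rad. In form: {"travel": [[tx, ty, tz], ...], "spin": [spin, ...]}. A call has 1 to 5 rows; each row is the pose to reach, as a shift and turn from the pose commanded when the call began, along the tool's axes at that moment; what a row does not reach only later rows make up. A row lasts 1/12 s, in which the tool goes at most 41.7 mm and 7.16 degrees, less where a joint would pass 70% of its speed; a pose out of reach is approached as far as the arm can. A call with a gripper value outside its range is refused whole. "hand" is the opening in per cent of the stroke, from 0 (shut) to 100 (fully open), set as the call begins (left out, the last holds). The fingers move at their own pace and stop on an object; the grip force is fixed at half the most. Time passes only in rows, so rows that repeat a pose let the fingers close. It gives the time, the measured TCP pose, the force, the opening and the grip force at its end, in the units of the state.
- env.observe(): the state, without advancing time (a new reading comes with each control period).
- viewer.read_camera(name): name is "scene" or "side" or "wrist"; returns the picture (480x640x3 uint8, red, green, blue); there is no depth.
- viewer.camera_info(name): a dict with "mtx" (3x3 intrinsics, pixels), "eye" and "orientation" of the camera in the world; the wrist camera has in their place "mount" (4x4, takes a point from camera to tool coordinates, whose origin is the TCP and whose axes are the flange's). Camera axes: x right, y down, z forward; pixel columns grow to the right and rows downward; lengths in mm; the calibration is good to about 2 mm. A picture is of the moment at which its call begins: read the wrist's pose just before it. camera_info takes no time and is no camera call.
- env.close_job(): hands the job in; it is judged then, once.
The state is a dict: "clock": time; "joints": joint angles; "qvel": joint speeds; "joint_efforts": joint torques, N m; "eef_pos": TCP position; "orientation": TCP orientation; "wrist_force": force on the tool from outside, world axes, zero at the start; "moment": the same for the moment, N m; "opening": finger opening in mm; "finger_force": force on a finger pad.
Only numpy, scipy, OpenCV 4.12 (cv2) and the standard library are available. Lean on these libraries where they do the work, as an engineer would, in place of code of your own. Each camera call takes 0.05 s, during which the arm holds its last target. There are 200 camera calls.

TASK

The cup carrier plate lies tilted on the two locating pins of its fixture. With the fingertips, push it along between the guide rails until its two holes drop over the pins and it lies flat on the fixture, then push the latch by its post until it is swung fully home across the plate. Do not pick the plate up, and leave the other things alone.

Things in the scene. Friction and masses are not known exactly. Their poses are not given: they have to be found in the camera images.
- fixture: Fixed dark steel base, 125 (its x) x 195 (its y) x 12 mm. Origin: on the worktop below the midpoint of the two pins; the base runs from y = -110 to +85. Grey guide rails, 16 mm wide, stand 10 mm above the deck (deck z = 12) along both long sides; the 93 mm channel between them runs along y, is open at both ends and leaves the plate 1.5 mm play each side.
- seat (a point): Midpoint between the two locating pins, on the fixture's deck, 12 mm above the worktop: the plate's origin lies here when it is seated. The pins (steel, 10 mm thick at the foot, bullet-nosed) stand 9 mm above the deck at x = -33 and +33 mm from this point along the fixture's x.
- plate: Loose aluminium plate, 0.3 to 0.5 kg, 90 (its x) x 120 (its y) x 8 mm; its x, y run along the fixture's. Origin: centre of its underside. Two through holes, 5 mm wider than the pins, at x = -33 and +33. A ring (cup nest, 40 mm wide, 12 high) stands on its middle. It starts 20 to 40 mm off the pins towards the fixture's -y, leaning on their tops, its -y edge down on the deck.
- plate_edge (a point): Middle of the plate's -y end face, half-way up (4 mm): the low edge, to be pushed towards the fixture's +y. The plate slides stiffly by friction, drops 5 to 8 mm at its middle when holes and pins meet, and is then stopped by the pins.
- latch (a joint): Angle of the latch, a flat steel turn-button (13 mm wide, 5 thick, underside 2.5 mm above the seated plate's top) on the fixture's -x rail. 0: open, arm along the rail to the fixture's +y; grows clockwise seen from above; 1.57: stop, arm across the plate to the fixture's +x. Starts at 0 to 0.25. A stiff hinge (0.05 N m): it stays where it is left.
- latch_pivot (a point): Point on the latch's upright pivot axis (x = -54.5, y = 32 mm of the fixture), at the top of the flat arm, 27.5 mm above the worktop.
- latch_post (a point): Point on the axis of the black upright post at the end of the latch's arm, 38 mm from the pivot axis, half-way up the post: the post is 8 mm thick (11 mm at its head) and reaches from 27.5 to 52.5 mm above the worktop.
- die: Bystander: loose grey turned press die, 31 mm wide, 45 mm high, standing past the fixture's +y end. Origin: centre of its underside.
- gauge: Bystander: loose plug gauge, 99 by 19 by 19 mm, lying left of the work. Origin: centre of its underside.
- dropper: Bystander: loose oil dropper bottle, 33 mm wide, 102 mm high, standing at the right. Origin: centre of its underside.
There are look-alikes about, which are no part of the job. There is more than one size of the plate; the one meant has the size given above.

How it is judged (in metres and radians):
On the way, in this order (a step that is already met when the one before it is completed fails the run):
1. the plate has dropped over both pins and lies flat on the fixture (horizontal distance between plate and fixture below 0.0045 m and z of plate in the frame of fixture below 0.0135 m and angle between plate's own z axis and vertical below 0.02 rad), for 0.3 s.
2. the latch is swung home across the plate (value of joint latch above 1.4 rad), for 0.2 s.
At the end, for the whole second after the job is handed in: The plate lies flat on the deck over both pins (centre within 4.5 mm of the pins' midpoint, no more than 1.5 mm above the deck, tilt under 0.02 rad, turned less than 0.1 rad, at rest) and the latch is closed beyond 1.4 rad of 1.57 (all of step 1 and angle between the y axis of plate and the y axis of fixture, either way round below 0.1 rad and linear speed of plate below 0.02 m/s and value of joint latch above 1.4 rad); the robot touches nothing.
It fails at once if the plate is picked up (z of plate in the frame of fixture above 0.03 m or angle between plate's own z axis and vertical above 0.3 rad).
It fails at once if the press die is disturbed (distance of die from where it was at the start of the episode above 0.015 m).
It fails at once if the plug gauge is disturbed (distance of gauge from where it was at the start of the episode above 0.015 m).
It fails at once if the oil dropper is disturbed (distance of dropper from where it was at the start of the episode above 0.015 m).
It also fails if it takes over 51 s, if anything falls off the work surface, if the arm or the gripper's body presses on something with over 40 N, if the wrist force passes 120 N, or if a joint passes its speed limit or range.

## Working session

There is one attempt and no reset: what is moved stays moved. The work goes in short steps, Python scripts to look and compute and a tool call to move; the robot and the scene stay as the last step left them, time stands still between calls to the robot, and variables do not carry over. Pictures are saved under pics/ and viewed, at most 10 in all, crops included, and the job is handed in when it is done.

Besides the shell and the picture viewer there is one more tool, called as name([rows], argument=value, ...), one row to a line, values as JSON. apply_moves: Moves the arm, as the interface text tells. Its arguments: {"type":"object","properties":{"travel":{"type":"array","items":{"type":"array","items":{"type":"number"}}},"spin":{"type":"array","items":{"type":"number"}},"hand":{"type":"number"}},"required":["travel","spin"]}

```bash
mkdir -p pics; python3 - <<'E'
from cell import env, viewer
import cv2
for n in ("scene","side"):
    cv2.imwrite(f"pics/{n}0.png",viewer.read_camera(n)[:,:,::-1])
    print(n,viewer.camera_info(n))
print(viewer.camera_info("wrist"));print(env.observe())
E
```

```text
scene {'mtx': array([[440.6111989 ,   0.        , 311.05941692],
       [  0.        , 440.6111989 , 234.94579859],
       [  0.        ,   0.        ,   1.        ]]), 'eye': array([179.39700722, 558.89795153, 882.78504306]), 'orientation': array([-1.41782391e+02,  4.33471748e-03, -1.49276835e+02])}
side {'mtx': array([[499.94640126,   0.        , 317.18082285],
       [  0.        , 499.94640126, 239.1162581 ],
       [  0.        ,   0.        ,   1.        ]]), 'eye': array([ 324.20768112,  584.25701457, 1112.23987685]), 'orientation': array([-147.8692182 ,   -0.46955123, -159.95678045])}
{'mtx': array([[356.35838372,   0.        , 319.59984806],
       [  0.        , 356.35838372, 241.16541085],
       [  0.        ,   0.        ,   1.        ]]), 'mount': array([[ 3.49727194e-04, -9.62777226e-01, -2.70295931e-01,
         6.92382481e+01],
       [ 9.99998425e-01,  8.07054480e-04, -1.58081192e-03,
        -7.96624409e-01],
       [ 1.74011326e-03, -2.70294952e-01,  9.62775992e-01,
        -1.72497958e+02],
       [ 0.00000000e+00,  0.00000000e+00,  0.00000000e+00,
         1.00000000e+00]])}
{'clock': 0.1, 'joints': array([-7.19057068e+01,  7.23824911e+00, -2.32194790e+00,  8.05215284e+01,
        1.07113271e-03,  9.00003987e+01]), 'qvel': array([-0.06579013, -0.07987836,  0.15728434, -0.06600728,  0.01032035,
       -0.00335945]), 'joint_efforts': array([-1.03571587e-03, -4.36895084e+01,  3.53610528e+01,  1.34360773e-02,
       -2.32921241e-05, -5.09664972e-06]), 'eef_pos': array([ 162.93587395, -498.65154221,  200.79173974]), 'orientation': array([-1.79918275e+02, -1.07056292e-03,  1.80938930e+01]), 'wrist_force': array([-0.39651163, -0.11791091,  0.41080714]), 'moment': array([ 0.02157647, -0.00718396,  0.02501406]), 'finger_force': 0.0, 'opening': 85.15890691571634}
```

View pics/scene0.png

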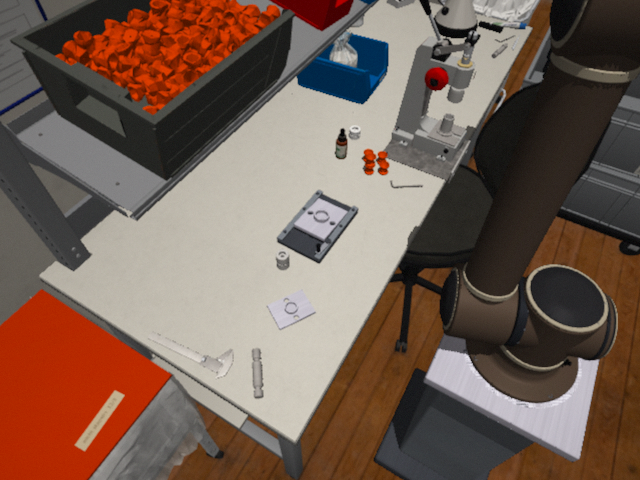

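View pics/side0.png

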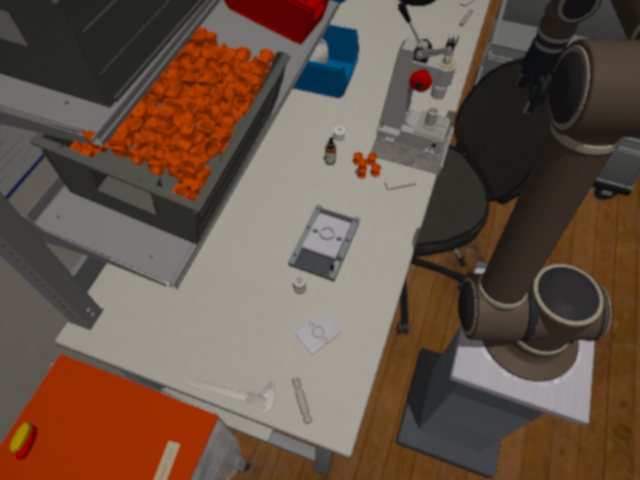

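The scene view shows the fixture around (318,226), its +y end towards the die at (282,260). The latch post is near (320,246), the gauge at (257,372) and the dropper at (341,145). The plate at (290,309) is a look-alike. I'll enlarge the fixture.

```bash
cat > h.py <<'E'
from cell import env, viewer
import cv2, numpy as np
from scipy.spatial.transform import Rotation as R
def cam(name, st=None):
    c=viewer.camera_info(name)
    if name!="wrist":
        return c["mtx"],R.from_euler("xyz",c["orientation"],degrees=True).as_matrix(),np.array(c["eye"])
    T=R.from_euler("xyz",st["orientation"],degrees=True).as_matrix(); M=c["mount"]
    return c["mtx"],T@M[:3,:3],T@M[:3,3]+st["eef_pos"]
def proj(C,P):
    K,r,e=C; q=(np.atleast_2d(P)-e)@r@K.T; return q[:,:2]/q[:,2:]
def ray(C,uv,z):
    K,r,e=C; d=r@np.linalg.solve(K,[*uv,1]); return e+d*(z-e[2])/d[2]
E
python3 - <<'E'
from h import *
im=cv2.imread("pics/scene0.png")[180:275,265:370]
cv2.imwrite("pics/c1.png",cv2.resize(im,None,fx=6,fy=6,interpolation=cv2.INTER_CUBIC))
C=cam("scene")
for uv in [(319,192),(357,209),(320,260),(278,240),(282,268),(341,158),(257,372)]: print(uv,ray(C,uv,12 if uv[1]<262 and uv[1]>170 else 0).round())
C=cam("side")
for uv in [(318,207),(358,217),(337,279),(290,265)]: print(uv,ray(C,uv,22).round())
E
```

```text
(319, 192) [ 587. -170.   12.]
(357, 209) [ 470. -167.   12.]
(320, 260) [472.  25.  12.]
(278, 240) [592.  25.  12.]
(282, 268) [543.  84.   0.]
(341, 158) [ 606. -333.    0.]
(257, 372) [447. 325.   0.]
(318, 207) [ 583. -158.   22.]
(358, 217) [ 473. -165.   22.]
(337, 279) [465.  30.  22.]
(290, 265) [588.  33.  22.]
```

View pics/c1.png

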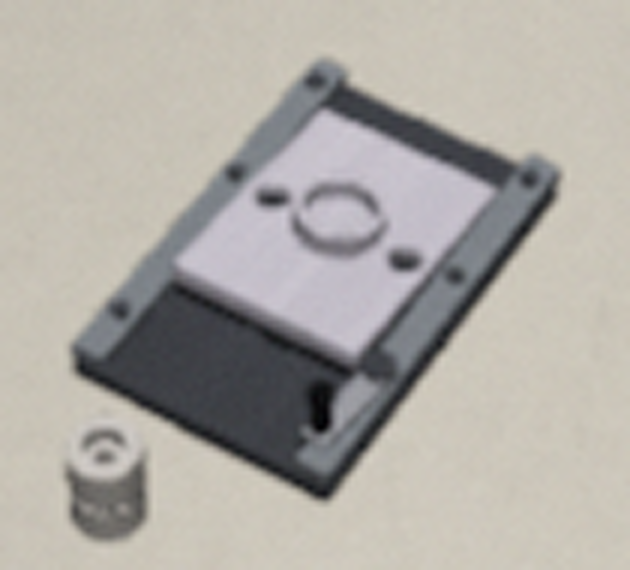

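The enlarged view shows the plate between the rails, with its holes at (272,197) and (403,259) of the crop. The latch pivot is at (380,362) and the black post at (320,400), near the open position. Before sweeping, I'll check the press's clearance.

```bash
python3 - <<'E'
from h import *
C=cam("scene")
for uv in [(385,160),(447,180),(480,140),(412,228),(465,130),(300,430)]: print(uv,ray(C,uv,0).round())
C=cam("side")
for uv in [(376,155),(434,174),(455,130),(412,236),(440,120)]: print(uv,ray(C,uv,0).round())
E
```

```text
(385, 160) [ 491. -391.   -0.]
(447, 180) [ 305. -405.    0.]
(480, 140) [ 278. -623.    0.]
(412, 228) [ 322. -191.    0.]
(465, 130) [ 333. -646.    0.]
(300, 430) [313. 376.   0.]
(376, 155) [ 493. -410.    0.]
(434, 174) [ 316. -399.    0.]
(455, 130) [ 295. -591.    0.]
(412, 236) [ 323. -171.    0.]
(440, 120) [ 348. -617.    0.]
```

apply_moves([
  [80,-190,0],
  [80,-190,0],
  [80,-190,0],
  [80,-190,0],
  [80,-190,0],
], spin=[0,0,0,0,0], hand=0)

```text
clock: 0.52
eef_pos: [179.6, -291.4, 200.9]
orientation: [-179.9, -0.0, 18.0]
wrist_force: [0.9, 0.7, 1.2]
opening: 25.5
finger_force: 0.0
```

apply_moves([
  [162,-61,20],
  [162,-61,20],
  [162,-61,20],
  [162,-61,20],
  [162,-61,20],
], spin=[0.1,0.2,0.315,0.315,0.315])

```text
clock: 0.93
eef_pos: [316.2, -183.6, 181.3]
orientation: [180.0, -0.0, -0.1]
wrist_force: [0.1, -1.5, 0.5]
opening: 0.1
finger_force: 0.0
```

apply_moves([
  [134,-109,31],
  [134,-109,31],
  [134,-109,31],
  [134,-109,31],
  [134,-109,31],
], spin=[0,0,0,0,0])

```text
clock: 1.35
eef_pos: [452.0, -72.7, 148.6]
orientation: [-179.9, 0.0, 0.3]
wrist_force: [-0.2, -0.5, 0.3]
opening: 0.1
finger_force: 0.0
```

```bash
python3 - <<'E'
from h import *
import json
s=env.observe(); print(s["eef_pos"],s["orientation"])
cv2.imwrite("pics/w1.png",viewer.read_camera("wrist")[:,:,::-1])
json.dump({k:list(map(float,s[k])) for k in("eef_pos","orientation")},open("w1.json","w"))
E
```

```text
[452.02623559 -72.65440192 148.57434412] [-1.79912362e+02  4.08089992e-02  3.04878700e-01]
```

View pics/w1.png

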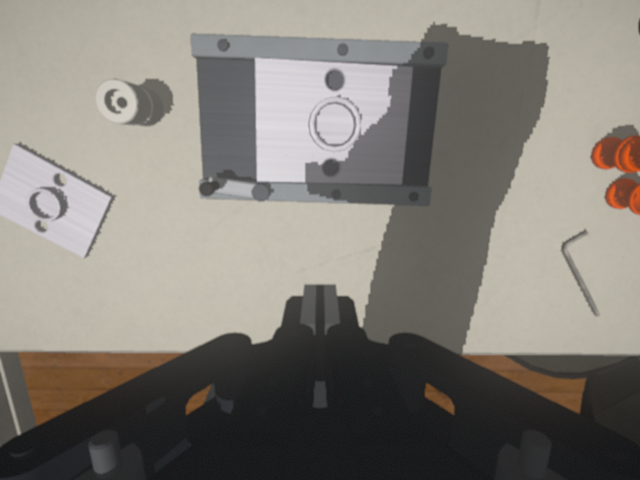

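The wrist view shows the rail-top outer corners at (191,34), (447,43), (430,205) and (202,198). The latch pivot is at (262,192) and the post head at (208,187). The plate's holes are at (335,79) and (330,167), and its edges are at u≈255 (+y) and u≈406 (-y). I'll fit the fixture pose to these.

```bash
python3 - <<'E'
from h import *
import json
from scipy.optimize import least_squares
s=json.load(open("w1.json")); C=cam("wrist",s)
P=np.array([[62.5,85,22],[62.5,-110,22],[-62.5,-110,22],[-62.5,85,22],[-54.5,32,27.5]])
U=np.array([[191,34],[447,43],[430,205],[202,198],[262,192]],float)
def T(p,Q): 
    c,q=np.cos(p[2]),np.sin(p[2]); return np.c_[c*Q[:,0]-q*Q[:,1]+p[0],q*Q[:,0]+c*Q[:,1]+p[1],Q[:,2]]
r=least_squares(lambda p:(proj(C,T(p,P))-U).ravel(),[528,-60,0]); p=r.x; print(p[:2],np.degrees(p[2]),r.fun.round(1))
def loc(uv,z):
    w=ray(C,uv,z); c,q=np.cos(p[2]),np.sin(p[2]); d=w[:2]-p[:2]; return w.round(1),np.round([c*d[0]+q*d[1],-q*d[0]+c*d[1]],1)
for n,uv,z in [("h1",(335,79),25),("h2",(330,167),25),("+y",(255,120),29),("-y",(406,130),20),("post",(208,187),52.5),("ring",(334,124),38)]: print(n,*loc(uv,z))
print("pivot w",T(p,P[-1:]), "seat",p)
E
```

```text
[533.35806914 -56.44005208] -1.3358450848846306 [-1.1 -0.5  2.4 -1.3  0.6  1.  -1.8  1.3 -0.2  0.6]
h1 [566.5 -82.1  25. ] [ 33.8 -24.9]
h2 [500.5 -79.2  25. ] [-32.4 -23.5]
+y [536.3 -20.3  29. ] [ 2.1 36.2]
-y [ 529.7 -140.2   20. ] [ -1.7 -83.8]
post [487.1  13.   52.5] [-47.9  68.3]
ring [533.3 -81.5  38. ] [  0.5 -25. ]
pivot w [[479.61889019 -23.17820237  27.5       ]] seat [ 5.33358069e+02 -5.64400521e+01 -2.33148950e-02]
```

apply_moves([
  [79,99,75],
  [79,99,75],
  [79,99,75],
  [79,99,75],
  [79,99,75],
], spin=[0.028,0.028,0.028,0.028,0.028])

```text
clock: 1.82
eef_pos: [527.5, -178.0, 72.0]
orientation: [-180.0, 0.2, -1.8]
wrist_force: [0.2, 0.1, -0.4]
opening: 0.4
finger_force: 0.0
```

apply_moves([
  [0,0,0],
  [0,0,20],
  [0,0,38],
  [0,0,38],
  [0,0,38],
], spin=[0,0,0,0,0])

```text
clock: 2.23
eef_pos: [526.8, -174.5, 38.1]
orientation: [-180.0, 0.1, -1.5]
wrist_force: [0.2, 0.9, 0.5]
opening: 0.1
finger_force: 0.0
```

apply_moves([
  [4,0,10],
  [4,0,20],
  [4,0,22.5],
  [4,0,22.5],
  [4,0,22.5],
], spin=[0,0,0,0,0])

```text
clock: 2.65
eef_pos: [531.9, -175.1, 14.9]
orientation: [-180.0, 0.0, -1.6]
wrist_force: [-0.3, -0.8, 0.2]
opening: -0.1
finger_force: 0.0
```

```bash
python3 - <<'E'
from h import *
cv2.imwrite("pics/w2.png",viewer.read_camera("wrist")[:,:,::-1])
s=env.observe(); print(s["eef_pos"],s["orientation"],s["wrist_force"])
E
```

```text
[ 532.14429422 -175.19333023   15.14501385] [ 1.79999502e+02  2.77575125e-03 -1.55380654e+00] [-0.2695982   0.00923615 -0.71399688]
```

View pics/w2.png

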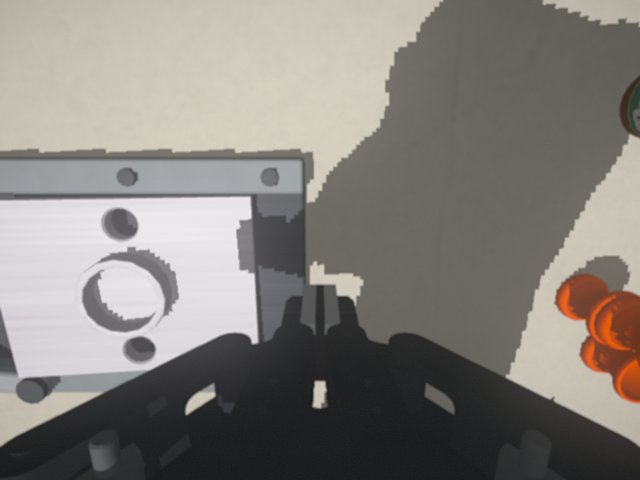

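The tips (u 302–337, about 18 mm thick) stand just beyond the channel's -y end. The plate's low edge is at u≈257, about 26 mm ahead of the tips' front. I'll approach, then push slowly.

apply_moves([
  [0,-10,0],
  [0,-20,0],
  [0,-24,0],
  [0,-26,0],
  [0,-28,0],
], spin=[0,0,0,0,0])

```text
clock: 3.12
eef_pos: [533.0, -146.5, 15.2]
orientation: [180.0, -0.0, -1.5]
wrist_force: [0.4, 0.0, 0.2]
opening: 0.1
finger_force: 0.0
```

apply_moves([
  [0,-2,0],
  [0,-4,0],
  [0,-6,0],
  [0,-8,0],
  [0,-10,0],
], spin=[0,0,0,0,0])

```text
clock: 3.53
eef_pos: [533.1, -137.2, 15.0]
orientation: [-180.0, 0.0, -1.6]
wrist_force: [0.0, -0.7, 0.7]
opening: -0.0
finger_force: 0.0
```

apply_moves([
  [0,-1,0],
  [0,-2,0],
  [0,-3,0],
  [0,-4,0],
  [0,-5,0],
], spin=[0,0,0,0,0])

```text
clock: 3.95
eef_pos: [533.3, -132.2, 15.0]
orientation: [-180.0, 0.0, -1.6]
wrist_force: [-0.1, 0.5, 0.4]
opening: 0.1
finger_force: 0.0
```

```bash
python3 - <<'E'
from h import *
cv2.imwrite("pics/w3.png",viewer.read_camera("wrist")[:,:,::-1])
s=env.observe(); print(s["eef_pos"],s["orientation"],s["wrist_force"])
E
```

```text
[ 533.28121313 -132.00948137   14.98644398] [-1.79992942e+02  1.44258488e-03 -1.55371309e+00] [ 0.34215862 -0.05159535 -0.96498305]
```

View pics/w3.png

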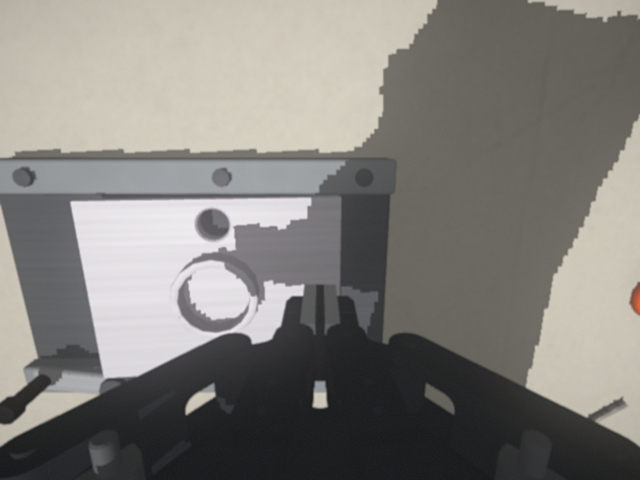

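The plate did not move: its edge is at u=341 and the deck end at u=389, the same 48 px gap as before. The fingers (302–337) passed above it, so the tips stand higher than the reported TCP. I'll back off and feel for the deck.

apply_moves([
  [0,10,0],
  [0,20,0],
  [0,26,0],
  [0,26,0],
  [0,26,0],
], spin=[0,0,0,0,0])

```text
clock: 4.42
eef_pos: [532.5, -159.0, 14.9]
orientation: [-180.0, 0.0, -1.6]
wrist_force: [-0.6, 0.1, 0.6]
opening: 0.3
finger_force: 0.0
```

apply_moves([
  [0,0,0.6],
  [0,0,1.2],
  [0,0,1.8],
  [0,0,2.4],
  [0,0,3],
], spin=[0,0,0,0,0])

```text
clock: 4.83
eef_pos: [532.6, -158.0, 11.9]
orientation: [-180.0, 0.0, -1.5]
wrist_force: [-0.7, 0.8, -0.5]
opening: 0.0
finger_force: 0.0
```

apply_moves([
  [0,0,0.6],
  [0,0,1.2],
  [0,0,1.8],
  [0,0,2.4],
  [0,0,3],
], spin=[0,0,0,0,0])

```text
clock: 5.25
eef_pos: [532.6, -158.2, 8.9]
orientation: [180.0, -0.0, -1.6]
wrist_force: [-0.4, 0.0, 0.5]
opening: 0.3
finger_force: 0.0
```

apply_moves([
  [0,0,0.6],
  [0,0,1.2],
  [0,0,1.8],
  [0,0,2.4],
  [0,0,3],
], spin=[0,0,0,0,0])

```text
clock: 5.67
eef_pos: [532.6, -158.2, 6.0]
orientation: [180.0, -0.0, -1.6]
wrist_force: [-0.4, 0.5, 0.9]
opening: 0.2
finger_force: 0.0
```

apply_moves([
  [0,0,0.6],
  [0,0,1.2],
  [0,0,1.8],
  [0,0,2.4],
  [0,0,3],
], spin=[0,0,0,0,0])

```text
clock: 6.08
eef_pos: [532.6, -158.2, 3.0]
orientation: [180.0, -0.0, -1.6]
wrist_force: [0.9, 0.2, -0.6]
opening: -0.1
finger_force: 0.0
```

```bash
python3 - <<'E'
from h import *
a=viewer.read_camera("wrist")[:,:,::-1][120:420,150:450]
C=cam("scene");s=env.observe();u,v=proj(C,s["eef_pos"])[0];print(u,v,s["eef_pos"])
u,v=int(u),int(v)
b=viewer.read_camera("scene")[:,:,::-1][v-60:v+40,u-60:u+40]
b=cv2.resize(b,(400,400),interpolation=cv2.INTER_CUBIC); cv2.circle(b,(240,240),3,(0,0,255),-1)
cv2.imwrite("pics/w4.png",np.hstack([cv2.resize(a,(400,400)),b]))
E
```

```text
334.4477762794314 204.57066287279196 [ 532.50266307 -158.17318278    2.80931381]
```

View pics/w4.png

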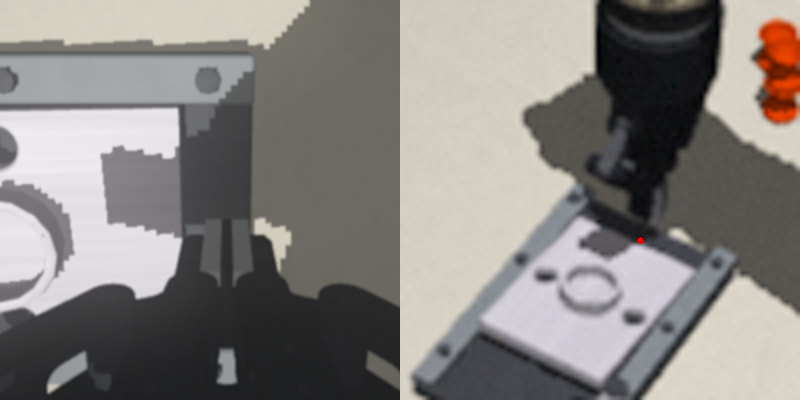

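In the right half, the scene crop, the fingertips end at (648,215) while the reported TCP is at (640,240). The real tips are therefore roughly 20–30 mm higher than reported. I'll keep feeling downwards gently.

apply_moves([
  [0,0,1],
  [0,0,2],
  [0,0,3],
  [0,0,4],
  [0,0,5],
], spin=[0,0,0,0,0])

```text
clock: 6.6
eef_pos: [532.5, -158.2, -2.2]
orientation: [-180.0, 0.0, -1.6]
wrist_force: [-0.4, 0.1, -0.8]
opening: -0.0
finger_force: 0.0
```

apply_moves([
  [0,0,0.6],
  [0,0,1.2],
  [0,0,1.8],
  [0,0,2.4],
  [0,0,3],
], spin=[0,0,0,0,0])

```text
clock: 7.02
eef_pos: [532.6, -158.2, -5.0]
orientation: [180.0, -0.0, -1.6]
wrist_force: [-0.2, 0.1, -0.1]
opening: 0.1
finger_force: 0.0
```

apply_moves([
  [0,0,0.6],
  [0,0,1.2],
  [0,0,1.8],
  [0,0,2.4],
  [0,0,3],
], spin=[0,0,0,0,0])

```text
clock: 7.43
eef_pos: [532.6, -158.2, -8.1]
orientation: [-180.0, -0.0, -1.6]
wrist_force: [-0.2, -1.0, 0.1]
opening: 0.1
finger_force: 0.0
```

apply_moves([
  [0,0,0.6],
  [0,0,1.2],
  [0,0,1.8],
  [0,0,2.4],
  [0,0,3],
], spin=[0,0,0,0,0])

```text
clock: 7.85
eef_pos: [532.6, -158.2, -11.1]
orientation: [-180.0, -0.0, -1.6]
wrist_force: [1.0, 0.2, 0.5]
opening: 0.0
finger_force: 0.0
```

```bash
python3 - <<'E'
from h import *
C=cam("scene")
for z in (3,13,23,33,43): print(z,proj(C,[532.5,-158.2,z]).round(1))
b=viewer.read_camera("scene")[:,:,::-1][150:250,270:390]
w=viewer.read_camera("wrist")[:,:,::-1][200:320,240:400]
cv2.imwrite("pics/s5.png",np.hstack([cv2.resize(b,(480,400),interpolation=cv2.INTER_CUBIC),cv2.resize(w,(320,400))[:, :300]]))
E
```

```text
3 [[334.5 204.5]]
13 [[334.6 202. ]]
23 [[334.8 199.4]]
33 [[334.9 196.9]]
43 [[335.1 194.2]]
```

View pics/s5.png

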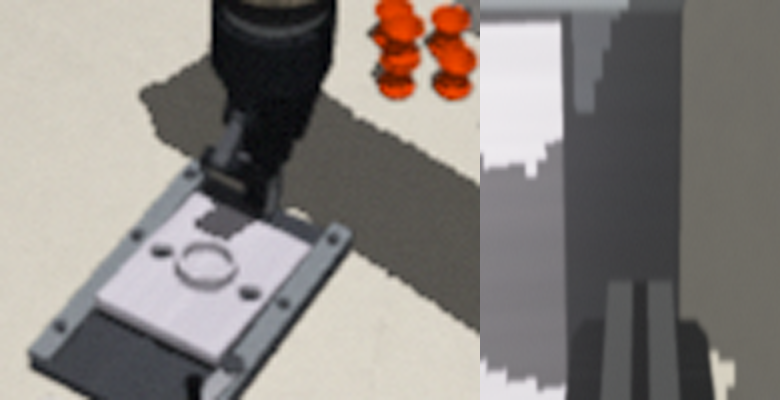

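The tips now sit close to the deck (left half, (265,215)), behind the plate edge and inside the channel. They are at u 600–680 in the right half, with the plate edge at 565.

apply_moves([
  [0,0,0.6],
  [0,0,1.2],
  [0,0,1.8],
  [0,0,1.8],
  [0,0,1.8],
], spin=[0,0,0,0,0])

```text
clock: 8.37
eef_pos: [532.5, -158.2, -12.9]
orientation: [-180.0, 0.0, -1.6]
wrist_force: [0.8, -0.1, -0.1]
opening: 0.1
finger_force: 0.0
```

apply_moves([
  [0,0,0.4],
  [0,0,0.8],
  [0,0,1.2],
  [0,0,1.6],
  [0,0,1.6],
], spin=[0,0,0,0,0])

```text
clock: 8.78
eef_pos: [532.5, -158.2, -14.5]
orientation: [180.0, 0.0, -1.6]
wrist_force: [-0.1, -0.3, -0.2]
opening: -0.4
finger_force: 0.0
```

apply_moves([
  [0,0,0.4],
  [0,0,0.8],
  [0,0,1.2],
  [0,0,1.6],
  [0,0,2],
], spin=[0,0,0,0,0])

```text
clock: 9.2
eef_pos: [532.6, -158.2, -16.5]
orientation: [180.0, 0.0, -1.6]
wrist_force: [0.1, -0.2, 0.2]
opening: 0.0
finger_force: 0.0
```

apply_moves([
  [0,0,0.4],
  [0,0,0.8],
  [0,0,1.2],
  [0,0,1.6],
  [0,0,2],
], spin=[0,0,0,0,0])

```text
clock: 9.62
eef_pos: [532.6, -158.2, -17.7]
orientation: [180.0, -0.0, -1.6]
wrist_force: [-2.5, 1.1, 9.5]
opening: 0.0
finger_force: 4.7
```

The tips touched the deck at a reported z of about -17.6, so they stand about 29.6 mm above the reported TCP. I'll lift 2–3 mm and push.

apply_moves([
  [0,0,-3],
  [0,0,-3],
  [0,-2,-3],
  [0,-4,-3],
  [0,-6,-3],
], spin=[0,0,0,0,0])

```text
clock: 10.03
eef_pos: [532.7, -152.0, -15.6]
orientation: [-180.0, 0.0, -1.6]
wrist_force: [-0.6, -0.3, 0.1]
opening: -0.1
finger_force: 0.0
```

apply_moves([
  [0,-1,0],
  [0,-2,0],
  [0,-3,0],
  [0,-4,0],
  [0,-5,0],
], spin=[0,0,0,0,0])

```text
clock: 10.45
eef_pos: [532.9, -147.5, -15.4]
orientation: [180.0, 0.0, -1.6]
wrist_force: [-0.9, -1.4, -1.4]
opening: 0.1
finger_force: 0.9
```

apply_moves([
  [0,-1,0],
  [0,-2,0],
  [0,-3,0],
  [0,-4,0],
  [0,-5,0],
], spin=[0,0,0,0,0])

```text
clock: 10.87
eef_pos: [533.0, -142.2, -15.4]
orientation: [180.0, 0.0, -1.6]
wrist_force: [-0.5, -1.2, -0.7]
opening: -0.1
finger_force: 0.9
```

apply_moves([
  [0,-1,0],
  [0,-2,0],
  [0,-3,0],
  [0,-4,0],
  [0,-5,0],
], spin=[0,0,0,0,0])

```text
clock: 11.28
eef_pos: [533.1, -137.1, -15.4]
orientation: [180.0, 0.0, -1.6]
wrist_force: [-0.1, -2.5, 0.1]
opening: 0.2
finger_force: 0.9
```

apply_moves([
  [0,-1,0],
  [0,-2,0],
  [0,-3,0],
  [0,-4,0],
  [0,-5,0],
], spin=[0,0,0,0,0])

```text
clock: 11.7
eef_pos: [533.3, -132.1, -15.4]
orientation: [-180.0, -0.0, -1.6]
wrist_force: [-0.1, -1.4, -1.0]
opening: 0.0
finger_force: 0.8
```

apply_moves([
  [0,-0.6,0],
  [0,-1.2,0],
  [0,-1.8,0],
  [0,-2.4,0],
  [0,-3,0],
], spin=[0,0,0,0,0])

```text
clock: 12.12
eef_pos: [533.4, -129.0, -15.4]
orientation: [-180.0, -0.0, -1.5]
wrist_force: [-0.2, -0.6, 1.1]
opening: -0.1
finger_force: 0.0
```

apply_moves([
  [0,-0.4,0],
  [0,-0.8,0],
  [0,-1.2,0],
  [0,-1.6,0],
  [0,-2,0],
], spin=[0,0,0,0,0])

```text
clock: 12.53
eef_pos: [533.4, -127.2, -15.4]
orientation: [-180.0, -0.0, -1.6]
wrist_force: [-0.5, -0.0, -0.3]
opening: -0.1
finger_force: 0.0
```

apply_moves([
  [0,-0.4,0],
  [0,-0.8,0],
  [0,-1.2,0],
  [0,-1.6,0],
  [0,-2,0],
], spin=[0,0,0,0,0])

```text
clock: 12.95
eef_pos: [533.5, -125.5, -15.4]
orientation: [180.0, 0.0, -1.6]
wrist_force: [0.4, -1.0, -0.0]
opening: 0.2
finger_force: 0.8
```

apply_moves([
  [0,-0.4,0],
  [0,-0.8,0],
  [0,-1.2,0],
  [0,-1.6,0],
  [0,-1.6,0],
], spin=[0,0,0,0,0])

```text
clock: 13.37
eef_pos: [533.5, -123.6, -15.4]
orientation: [180.0, -0.0, -1.6]
wrist_force: [0.0, -1.5, 0.9]
opening: 0.0
finger_force: 0.7
```

apply_moves([
  [0,-0.3,0],
  [0,-0.6,0],
  [0,-0.9,0],
  [0,-1.2,0],
  [0,-1.2,0],
], spin=[0,0,0,0,0])

```text
clock: 13.78
eef_pos: [533.6, -122.4, -15.4]
orientation: [-180.0, -0.0, -1.6]
wrist_force: [0.4, -1.9, -0.3]
opening: 0.2
finger_force: 0.7
```

```bash
python3 - <<'E'
from h import *
w=viewer.read_camera("wrist")[:,:,::-1]
b=viewer.read_camera("side")[:,:,::-1][195:295,280:370]
c=viewer.read_camera("scene")[:,:,::-1][180:270,270:365]
s=env.observe();print(s["eef_pos"],s["wrist_force"])
cv2.imwrite("pics/w6.png",np.hstack([w[100:400,0:400],np.vstack([cv2.resize(b,(360,300),interpolation=cv2.INTER_CUBIC)])]))
cv2.imwrite("pics/w6full.png",w)
p=np.array([533.36,-56.44]);C=cam("wrist",s)
def W(x,y,z): return [p[0]+x+.0233*y,p[1]-.0233*x+y,z]
for n,q in [("h+",(33,0,20)),("ring",(0,0,32)),("cornerNE",(45,60,20)),("cSE",(-45,60,20)),("NW",(45,-60,20)),("pivot",(-54.5,32,27.5))]: print(n,proj(C,W(*q)).round(1)-[0,100])
E
```

```text
[ 533.52410952 -122.36528389  -15.40726999] [ 0.02848615 -0.93393323 -0.44375105]
h+ [[157.3 139.3]]
ring [[154.6 228.6]]
cornerNE [[  0.  110.2]]
cSE [[ 48.3 303.5]]
NW [[307.2 109.2]]
pivot [[103.1 333.2]]
```

View pics/w6.png

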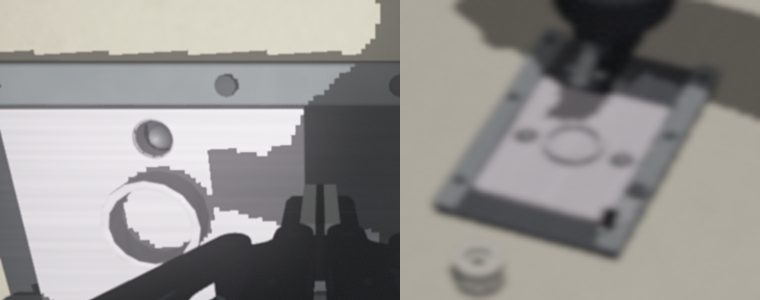

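The wrist crop shows the pin inside the hole: hole centre (153,138), pin (158,136). The predicted seated position is (157,139), so the plate appears to be over the pins. I'll push slightly further to confirm the stop.

apply_moves([
  [0,-0.3,0],
  [0,-0.6,0],
  [0,-0.9,0],
  [0,-1.2,0],
  [0,-1.2,0],
], spin=[0,0,0,0,0])

```text
clock: 14.35
eef_pos: [533.6, -121.2, -15.4]
orientation: [-180.0, 0.0, -1.6]
wrist_force: [0.1, -0.7, 0.1]
opening: 0.1
finger_force: 0.7
```

apply_moves([
  [0,-0.2,0],
  [0,-0.4,0],
  [0,-0.6,0],
  [0,-0.8,0],
  [0,-0.8,0],
], spin=[0,0,0,0,0])

```text
clock: 14.77
eef_pos: [533.6, -120.9, -15.4]
orientation: [179.9, 0.0, -1.6]
wrist_force: [-0.1, -4.9, -1.1]
opening: 0.0
finger_force: 2.3
```

The force rose to 5 N at the stop, so the plate is seated against the pins. Next I'll back off, lift and go round to the latch post.

apply_moves([
  [0,5,0],
  [0,9,0],
  [0,9,-30],
  [0,9,-60],
  [0,9,-60],
], spin=[0,0,0,0,0])

```text
clock: 15.18
eef_pos: [536.5, -130.1, 50.1]
orientation: [180.0, -0.4, -1.6]
wrist_force: [1.2, 0.5, 0.8]
opening: 0.1
finger_force: 0.0
```

apply_moves([
  [-36,-73,0],
  [-60,-110,0],
  [-72,-146,0],
  [-72,-146,0],
  [-72,-146,0],
], spin=[0,0.09,0.18,0.18,0.18])

```text
clock: 15.6
eef_pos: [456.5, -59.4, 44.6]
orientation: [-178.1, 0.1, -8.7]
wrist_force: [0.3, 0.4, -0.4]
opening: -0.2
finger_force: 0.0
```

apply_moves([
  [0,0,0],
  [0,0,15],
  [0,0,30],
  [0,0,40],
  [0,0,40],
], spin=[0,0,0,0,0])

```text
clock: 16.02
eef_pos: [457.3, -59.3, 2.6]
orientation: [-178.1, 0.2, -8.7]
wrist_force: [-1.0, -0.8, -0.2]
opening: 0.0
finger_force: 0.0
```

apply_moves([
  [0,0,0],
  [0,0,0],
], spin=[0,0])

```text
clock: 16.18
eef_pos: [458.7, -59.3, 5.1]
orientation: [-178.1, 0.0, -8.7]
wrist_force: [-0.3, -0.1, -0.1]
opening: 0.2
finger_force: 0.0
```

```bash
python3 - <<'E'
from h import *
s=env.observe()
for k in("clock","joints","qvel","eef_pos","orientation","joint_efforts","wrist_force"): print(k,np.round(s[k],2))
E
```

```text
clock 16.18
joints [ -8.73   5.13 -29.98  54.92   1.94 179.94]
qvel [ 0.15 -0.57  0.25 -0.04 -0.01 -0.07]
eef_pos [458.68 -59.27   5.09]
orientation [-1.7806e+02  2.0000e-02 -8.6700e+00]
joint_efforts [-5.000e-02 -3.729e+01  3.147e+01  2.000e-02  1.100e-01  0.000e+00]
wrist_force [-0.26 -0.11 -0.05]
```

Joint 6 has reached its 180° limit (yaw = j1 + 180 − j6), so yaw must stay above j1. I'll raise and turn to yaw ≈ 78°, to push the post with the tool's y-face instead.

apply_moves([
  [0,0,-20],
  [0,0,-40],
  [0,0,-40],
  [0,0,-40],
  [0,0,-40],
], spin=[-0.12,-0.24,-0.36,-0.48,-0.6])

```text
clock: 16.6
eef_pos: [459.1, -60.5, 46.2]
orientation: [-178.5, -1.2, 26.1]
wrist_force: [0.2, 0.1, 0.5]
opening: -0.0
finger_force: 0.0
```

apply_moves([
  [0,0,0],
  [0,0,0],
  [0,0,0],
  [0,0,0],
  [0,0,0],
], spin=[-0.12,-0.24,-0.36,-0.48,-0.6])

```text
clock: 17.02
eef_pos: [458.6, -60.5, 45.7]
orientation: [-179.3, -1.8, 60.4]
wrist_force: [-0.5, -0.3, 0.5]
opening: -0.4
finger_force: 0.0
```

apply_moves([
  [0,0,0],
  [0,0,0],
  [0,0,0],
  [0,0,0],
], spin=[-0.12,-0.24,-0.24,-0.24])

```text
clock: 17.35
eef_pos: [458.4, -60.4, 45.4]
orientation: [-179.8, -1.9, 73.7]
wrist_force: [0.8, 0.5, 0.5]
opening: -0.1
finger_force: 0.0
```

apply_moves([
  [39,-6,0],
  [78,-11,0],
  [78,-11,0],
  [78,-11,0],
  [78,-11,0],
], spin=[-0.04,-0.08,-0.08,-0.08,-0.08])

```text
clock: 17.77
eef_pos: [469.0, 17.8, 47.5]
orientation: [-179.9, -1.9, 78.4]
wrist_force: [-0.3, -0.7, 0.1]
opening: -0.0
finger_force: 0.0
```

apply_moves([
  [0,0,15],
  [0,0,30],
  [0,0,40],
  [0,0,40],
  [0,0,40],
], spin=[0,0,0,0,0])

```text
clock: 18.18
eef_pos: [468.5, 18.2, 7.0]
orientation: [-179.8, -1.9, 78.3]
wrist_force: [-0.3, 0.7, -0.4]
opening: -0.1
finger_force: 0.5
```

```bash
python3 - <<'E'
from h import *
pv=np.array([479.62,-23.18]);a=-0.0233
Ra=np.array([[np.cos(a),-np.sin(a)],[np.sin(a),np.cos(a)]])
def F(t): s,c=np.sin(t),np.cos(t); return pv+Ra@(38*np.array([s,c])-11.3*np.array([c,-s]))
pos=np.array([468.7,18.1]);yaw=np.radians(78.4)
ts=np.linspace(.18,1.56,16)[1:]
for k in range(3):
    x=np.array([np.cos(yaw),np.sin(yaw)]);y=np.array([x[1],-x[0]])
    for t in ts[5*k:5*k+5]:
        d=F(t)-pos; Y=max(np.pi/2-t+a,np.radians(12)); print(round(t,2),np.round([d@x,d@y],1),round(yaw-Y,2),F(t).round(1))
    pos=F(t);yaw=Y;print()
E
```

```text
0.27 [ 0.6 11.3] 0.09 [479.9  16.5]
0.36 [ 1.2 14.9] 0.18 [483.5  16.3]
0.46 [ 1.4 18.5] 0.28 [487.1  15.7]
0.55 [ 1.3 22.2] 0.37 [490.7  14.9]
0.64 [ 0.8 25.8] 0.46 [494.1  13.7]

0.73 [0.9 3.5] 0.09 [497.4  12.2]
0.82 [1.4 7.1] 0.18 [500.6  10.4]
0.92 [ 1.6 10.8] 0.28 [503.6   8.4]
1.01 [ 1.5 14.4] 0.37 [506.4   6. ]
1.1 [ 1.1 18. ] 0.46 [509.    3.5]

1.19 [0.9 3.5] 0.09 [511.3   0.6]
1.28 [1.4 7.1] 0.18 [513.4  -2.4]
1.38 [ 1.6 10.8] 0.24 [515.1  -5.6]
1.47 [ 1.5 14.4] 0.24 [516.6  -8.9]
1.56 [ 1.1 18. ] 0.24 [517.8 -12.4]
```

apply_moves([
  [0.3,4,0],
  [0.5,8,0],
  [0.6,11,0],
  [1.2,15,0],
  [1.4,18.5,0],
], spin=[0,0.04,0.09,0.18,0.28])

```text
clock: 18.6
eef_pos: [487.9, 16.5, 7.9]
orientation: [-179.3, -1.8, 62.1]
wrist_force: [-2.2, 0.4, -0.4]
opening: 0.1
finger_force: 0.8
```

apply_moves([
  [0.9,3.5,0],
  [1.4,7.1,0],
  [1.6,10.8,0],
  [1.5,14.4,0],
  [1.1,18,0],
], spin=[0.09,0.18,0.28,0.37,0.46])

```text
clock: 19.02
eef_pos: [504.5, 9.2, 7.9]
orientation: [-178.6, -1.4, 35.8]
wrist_force: [-2.1, 0.1, 0.1]
opening: -0.2
finger_force: 0.9
```

apply_moves([
  [0.9,3.5,0],
  [1.4,7.1,0],
  [1.6,10.8,0],
  [1.5,14.4,0],
  [1.1,18,0],
], spin=[0.09,0.18,0.28,0.37,0.44])

```text
clock: 19.43
eef_pos: [516.3, -4.6, 7.7]
orientation: [-178.1, -0.7, 10.6]
wrist_force: [-0.6, 0.9, 0.4]
opening: -0.1
finger_force: 1.0
```

apply_moves([
  [0.5,1.7,0],
  [0.8,3.4,0],
  [1,5,0],
  [1,6,0],
  [1,7,0],
], spin=[0,0,0,0,0])

```text
clock: 19.85
eef_pos: [516.5, -6.0, 7.4]
orientation: [-177.5, -0.6, 11.0]
wrist_force: [-8.0, 22.3, 7.5]
opening: -0.1
finger_force: 12.1
```

apply_moves([
  [0,0.5,0],
  [0,1,0],
  [0,1.5,0],
  [0,2,0],
  [0,2,0],
], spin=[0,0,0,0,0])

```text
clock: 20.27
eef_pos: [516.5, -6.2, 7.4]
orientation: [-177.3, -0.6, 11.1]
wrist_force: [-8.2, 26.9, 7.4]
opening: -0.2
finger_force: 14.0
```

The force rises to 27 N, which suggests the latch is at its stop. I'll retreat and check.

apply_moves([
  [0,-8,0],
  [0,-15,0],
  [0,-15,-30],
  [0,-15,-65],
  [0,-15,-100],
], spin=[0,0,0,0,0])

```text
clock: 20.68
eef_pos: [514.6, -2.1, 108.1]
orientation: [-178.2, -0.6, 10.9]
wrist_force: [1.1, -0.1, 0.1]
opening: -0.2
finger_force: 0.0
```

apply_moves([
  [-35,0,-20],
  [-70,20,-40],
  [-70,20,-40],
  [-70,20,-40],
  [-70,20,-40],
], spin=[0,0,0,0,0])

```text
clock: 21.1
eef_pos: [450.5, -36.4, 146.0]
orientation: [-178.2, -0.7, 10.8]
wrist_force: [0.2, 0.2, 0.5]
opening: 0.0
finger_force: 0.0
```

```bash
python3 - <<'E'
from h import *
s=env.observe();w=viewer.read_camera("wrist")[:,:,::-1];print(s["eef_pos"],s["orientation"])
p=np.array([533.36,-56.44]);C=cam("wrist",s)
def W(x,y,z): return [p[0]+x+.0233*y,p[1]-.0233*x+y,z]
for n,q in [("hole+",(33,0,20)),("hole-",(-33,0,20)),("ring",(0,0,32)),("NE",(45,60,20)),("SE",(-45,60,20)),("NW",(45,-60,20)),("SW",(-45,-60,20)),("pivot",(-54.5,32,27.5)),("post1.57",(-16.5,32,52.5)),("post1.4",(-54.5+38*.985,32+38*.17,52.5)),("railNE",(62.5,85,22)),("railNW",(62.5,-110,22)),("railSE",(-62.5,85,22))]: print(n,proj(C,W(*q)).round(1))
cv2.imwrite("pics/w7.png",w)
E
```

```text
[450.46289547 -36.38937953 146.02793335] [-178.20263103   -0.71733704   10.79423894]
hole+ [[380.8  88.6]]
hole- [[360.4 172.9]]
ring [[371.9 131.4]]
NE [[308.4  54.6]]
SE [[286.4 171.6]]
NW [[460.5  89.4]]
SW [[426.8 202.7]]
pivot [[316.6 191.2]]
post1.57 [[326.2 144. ]]
post1.4 [[317.3 142.8]]
railNE [[280.1  21. ]]
railNW [[532.6  79.3]]
railSE [[252.9 186.1]]
```

View pics/w7.png

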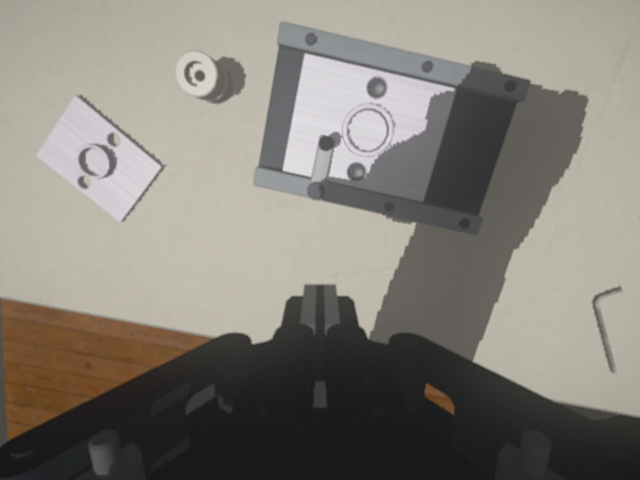

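The last picture shows the latch across the plate: post head at (326,143) against a predicted (326,144) for 1.57 rad. The pins are visible in both holes, and the plate is about 2.5 mm past centre and flat. The robot is clear, so I'm handing in.

```bash
python3 -c "
from cell import env
print(env.close_job())"
```

```text
the job is handed in; nothing more can be done
None
```

The job is handed in at about 21 s: the last image shows the plate lying flat over both pins, about 2.5 mm off centre, and the latch at about 1.57 rad; no verdict came back.

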